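# Close up the end-table chest and box

### The arm

A 6-joint arm with a two-finger parallel gripper is mounted at the origin on the work surface. World frame = base frame: x ahead of the robot, y to its left, z up, the work surface at z = 0. Lengths are in mm, angles in degrees, forces in N, time in s.
With the tool pointing down it reaches from about 300 to 850 mm from the base axis. Payload 4.2 kg.
Tool frame: the origin (TCP) lies midway between the tips of the shut fingers; the grasp point (between the pads) lies 19 mm behind it; z points along the fingers, y is the line along which they close (so a half turn about z gives the same grasp; the last joint's range is limited). The gripper opens to 91 mm and grips with 3 to 60 N. Pads are 32 mm wide; open, the fingers measure 118 mm over their backs; the gripper's body (76 mm by 178 mm) begins 60 mm behind the grasp point.
Start: joints at [-72.536, 18.312, 89.639, -0, 72.044, -1.146], TCP at [183.497, -544.951, 213.976] pointing down, gripper open.
Joint ranges: [-177.97, 177.97], [-48.28, 115.42], [12.27, 149.76], [-77.06, 257.06], [2.81, 150.46], [-146.56, 146.56]. Speed limits (degrees/s): [147.25, 147.25, 180, 180, 180, 180].

### API

Orientations are given as [roll, pitch, yaw] about the fixed x, y, z axes, in that order (R = Rz(yaw) Ry(pitch) Rx(roll)).
In Python, from workcell import env gives the robot as it stands.
- The arm moves only by the tool send_rows, never from a script. Its argument "steps" is a list that holds one entry, the list of rows, each a list of 5 numbers: the shift along the tool's x, y, z scaled (see below), then the turn about the tool's z scaled (see below), then the opening, from 0 (shut) to 1 (fully open). In form: [[[dx, dy, dz, yaw, fingers], ...]]. A call has 1 to 5 rows; each row shifts and turns the commanded pose from where the row before left it, along the tool's axes as they then stand; what a row does not reach is not made up. The controller multiplies each number of a shift by 0.04 m and each number of a turn by 0.12 rad. A row lasts 1/12 s, in which the tool goes at most 41.7 mm and 7.16 degrees, less where a joint would pass 70% of its speed; a pose out of reach is approached as far as the arm can. A call with a number of a shift or a turn outside -1 to 1 is refused whole. A call with a gripper value outside its range is refused whole. The fingers move at their own pace and stop on an object; "squeeze" is the grip in N (left out, the last holds). Time passes only in rows, so rows that do not move let the fingers close. It gives the time, the measured TCP pose, the force, the opening and the grip force at its end, in the units of the state.
- env.state(): the state, without advancing time (a new reading comes with each control period).
- env.grab_frame(name): name is "scene" or "top"; returns a dict with "pixels" (384x512x3 uint8, red, green, blue), "depth" (384x512 float32, mm along the optical axis (not along the pixel's ray), 0 where there is no reading), "intrinsics" (3x3 intrinsics, pixels), "dist" ([k1, k2, p1, p2, k3] as OpenCV has them; the pictures are not rectified), "cam_to_world" (4x4, takes a point from camera to world coordinates). Camera axes: x right, y down, z forward; pixel columns grow to the right and rows downward; lengths in mm; the calibration is good to about 2 mm. A picture is of the moment at which its call begins.
- env.job_done(): hands the job in; it is judged then, once.
The state is a dict: "time_s": time; "qpos": joint angles; "qvel": joint speeds; "effort": joint torques, N m; "ee_pos": TCP position; "ee_rot": TCP orientation; "force": force on the tool from outside, world axes, zero at the start; "torque": the same for the moment, N m; "gripper_width": finger opening in mm; "gripper_force": force on a finger pad.
Only numpy, scipy, OpenCV 4.12 (cv2) and the standard library are available. Lean on these libraries where they do the work, as an engineer would, in place of code of your own. Each camera call takes 0.05 s, during which the arm holds its last target. There are 200 camera calls.

### The job

Close up the storage on the end table: with the fingertips, push both drawers of the small wooden chest fully home and tip the lid of the wooden box down until it is fully shut, without slamming it. Only push: pick nothing up, and leave what lies in the drawers and the box inside and everything else on the table (the tap light is not to be pressed) where it is.

Things in the scene. Friction and masses are not known exactly. Their poses are not given: they have to be found in the camera images.
- chest: low light-wood chest with two drawers side by side, fixed to the table (does not slide), 140 deep (x) x 220 wide (y) x 65 high. Origin at its underside on the table; the carcass runs from x = -65 to +75 mm. Its drawers face its own -x, roughly towards the robot; yaw within 0.15 rad. Chest and lidded box swap sides of the table from start to start
- drawer_left (a joint): opening of the chest's left drawer (its +y side): 0 = fully home, in m, up to 0.1; slides out along the chest's -x; starts 0.03 to 0.075. Takes about 1.5 N plus 4 N per m/s to push and stays where it is left
- drawer_right (a joint): the same for the right drawer (the chest's -y side)
- drawer_left_front (a point): centre of the outer face of the left drawer's flat front, a plate 105 wide x 55 high x 10 thick with no handle (only a flat dark mark); the face's lower edge is 4 mm above the table, this point 31.5 mm. Axes as the chest's: the face looks to -x. Moves with the drawer
- drawer_right_front (a point): the same for the right drawer
- keepbox: open-topped darker wooden box 135 deep (x) x 190 wide (y) x 65 high, walls 6 mm, fixed to the table (does not slide); origin at the centre of its underside. The lid is hinged along its far (+x) rim; yaw within 0.15 rad
- lid (a joint): angle of the box's lid: 0 = shut flat on the rim, grows as it opens upward and away from the robot, 1.57 = upright, in rad; starts 0.9 to 1.35, so leaning over the box. The hinge is stiff (about 0.22 N m) and the lid stays where it is left; about 2 to 3 N near its edge turns it
- lid_hinge (a point): middle of the hinge line, 65 mm above the table, on the lid's underside at its far edge; axes turn with the lid: its y is the hinge line, its -x runs along the lid to the free edge and its z is the normal of the lid's outer (upper) face
- lid_edge (a point): middle of the lid's free edge, on its outer face; the lid is a flat plate 135 (from hinge to edge) x 190 x 8 thick, without a handle; when shut its top is 73 mm above the table
- tin: flat steel mint tin 50 x 70 x 16, loose in the right drawer, crosswise; origin centre of underside
- cards: pale deck of small game cards, a block 56 x 76 x 18, loose in the left drawer, crosswise; origin centre of underside
- controller: blue plastic game controller about 65 x 140 x 41 lying loose in the lidded box; origin on its underside
- canister: stainless steel canister with a dark twist cap, diameter 74, 181 high, standing near the back; origin centre of underside
- tap_light (a joint): press button of the white tap light: 0 = up, 0.006 m = fully down; not to be pressed
- tap_light_top (a point): top centre of the tap light's round button, diameter 56, in a white housing, on the table's middle line nearest the robot
- ring_dish: small white ceramic ring dish, diameter 76, 18 high, standing between the chest and the box; origin centre of underside
- mug: blue mug, diameter 80, 92 high, at the left; origin centre of underside
- remote: slim silver remote 165 x 38 x 12, lying on the table at the right; origin centre of underside
- coasters: round cork coaster stack, diameter 96, 24 high, at the right; origin centre of underside
There are look-alikes about, which are no part of the job. There is more than one size of the controller; the job needs the middle-sized.

How it is judged (in metres and radians):
At the end, for the whole second after the job is handed in: Both drawers within 4 mm of fully home, the lid within 0.05 rad of shut, the tin, cards and controller still inside, the other things within 25 mm of where they stood and the tap light not pressed (value of joint each of drawer_left, drawer_right below 0.004 m and value of joint lid below 0.05 rad and horizontal distance between tin and drawer_right_front below 0.11 m and horizontal distance between cards and drawer_left_front below 0.11 m and horizontal distance between controller and keepbox below 0.05 m and distance of each of canister, ring_dish, mug, remote, coasters from where it was at the start of the episode below 0.025 m and value of joint tap_light below 0.003 m); the robot touches nothing.
It fails at once if the canister, ring dish, mug, remote or coaster stack is moved more than 25 mm or lifted (distance of any of canister, ring_dish, mug, remote, coasters from where it was at the start of the episode above 0.025 m).
It fails at once if the tap light is pressed (value of joint tap_light above 0.003 m).
It fails at once if the controller, tin or cards are lifted where they lie (z of controller in the frame of keepbox above 0.03 m or z of tin in the frame of drawer_right_front above 0 m or z of cards in the frame of drawer_left_front above 0 m).
It fails at once if the lid is slammed (falls faster than 4 rad/s) (velocity of joint lid below -4 rad/s).
It also fails if it takes over 59 s, if anything falls off the work surface, if the arm or the gripper's body presses on something with over 40 N, if the wrist force passes 120 N, or if a joint passes its speed limit or range.

## Working session

There is one attempt and no reset: what is moved stays moved. The work goes in short steps, Python scripts to look and compute and a tool call to move; the robot and the scene stay as the last step left them, time stands still between calls to the robot, and variables do not carry over. Pictures are saved under pics/ and viewed, at most 10 in all, crops included, and the job is handed in when it is done.

Besides the shell and the picture viewer there is one more tool, called after "Request:" as name([rows], argument=value, ...), one row to a line, values as JSON. send_rows: Moves the arm, as the interface text tells. Shifts and turns lie within -1 to 1; 1 stands for 0.04 m of shift or 0.12 rad of turn. Its arguments: {"type":"object","properties":{"steps":{"type":"array"},"squeeze":{"type":"number"}},"required":["steps"]}

```bash
mkdir -p pics
cat > h.py <<'E'
import numpy as np, cv2
from workcell import env
def cloud(f):
    K=f["intrinsics"];d=f["depth"];h,w=d.shape
    u,v=np.meshgrid(np.arange(w),np.arange(h))
    p=cv2.undistortPoints(np.stack([u,v],-1).reshape(-1,1,2).astype(np.float64),K,np.array(f["dist"])).reshape(h,w,2)
    P=np.dstack([p[...,0]*d,p[...,1]*d,d])
    T=f["cam_to_world"]
    W=P@T[:3,:3].T+T[:3,3]
    W[d<=0]=np.nan
    return W
E
python3 - <<'E'
from h import *
for n in ("scene","top"):
    f=env.grab_frame(n); np.savez(n+"0.npz",W=cloud(f),pix=f["pixels"]); 
    cv2.imwrite(f"pics/{n}0.png",f["pixels"][...,::-1]); print(n,np.round(f["cam_to_world"],2).tolist())
s=env.state(); print(s)
E
```

```text
scene [[0.86, 0.37, -0.35, 953.65], [0.51, -0.62, 0.6, -752.03], [0.01, -0.69, -0.72, 879.81], [0.0, 0.0, 0.0, 1.0]]
top [[-0.0, -1.0, 0.07, 442.28], [-1.0, 0.0, -0.01, -55.32], [0.01, -0.07, -1.0, 1414.04], [0.0, 0.0, 0.0, 1.0]]
{'time_s': 0.1, 'qpos': array([-7.25365854e+01,  1.83490947e+01,  8.96981181e+01, -2.05520336e-03,
        7.20437224e+01, -1.14615775e+00]), 'qvel': array([ 0.01434524, -0.03527822, -0.19067397, -0.05926405,  0.10972476,
       -0.04378316]), 'effort': array([ 5.45096445e-04, -4.13333094e+01, -2.32509291e+01,  7.29640061e-02,
        4.21560800e-02, -5.43398346e-05]), 'ee_pos': array([ 183.34860175, -544.52202404,  213.20195132]), 'ee_rot': array([-1.79909044e+02,  1.34733826e-04,  1.86102076e+01]), 'force': array([ 0.10666695, -0.13597209, -0.22378759]), 'torque': array([-0.00114866, -0.0247971 ,  0.04614023]), 'gripper_force': 0.0, 'gripper_width': 91.11412383257495}
```

View pics/scene0.png

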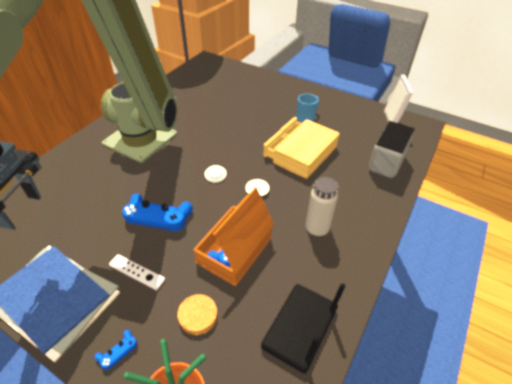

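View pics/top0.png

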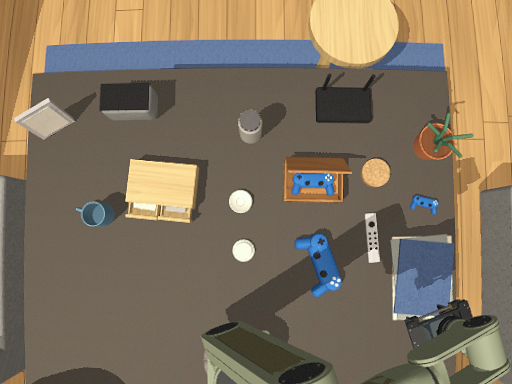

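The top view shows the chest on the left with its carcass around (163,183) and drawer fronts at about (141,218) and (175,219). The box is around (315,182), with its lid open and leaning at the far side (318,165). The tap light and ring dish are at (243,250) and (240,201). Next I measure from the depth data.

Run:
```python
from h import *
t=np.load("top0.npz");W=t["W"];s=np.load("scene0.npz");S=s["W"]
print("table z",np.nanmedian(W[300:320,60:160,2]))
def rect(m,img):
    p=img[m][:,:2].astype(np.float32); r=cv2.minAreaRect(p); return len(p),np.round(cv2.boxPoints(r)).tolist(),np.round(r[1]),r[2]
sub=np.zeros(W.shape[:2],bool); sub[150:228,118:205]=1
z=W[...,2]
k=np.ones((3,3),np.uint8)
top=cv2.morphologyEx((sub&(abs(z-65)<3.0)).astype(np.uint8),cv2.MORPH_OPEN,k)>0
print("chest top",rect(top,W))
for c in range(128,200,4):
    col=z[205:226,c]; print(c,[ (int(a) if a==a else -1) for a in col])
print("rowx",np.round(W[205:226,160,0]).tolist())
for n,(v,u) in {"light":(250,243),"dish":(201,240),"mug":(213,95),"canister":(120,250),"coast":(172,376),"remote":(238,372),"bigctl":(262,322)}.items(): print(n,np.round(W[v,u]))
# lid & box points
b=np.zeros_like(sub); b[150:208,278:358]=1
hsv=cv2.cvtColor(t["pix"],cv2.COLOR_RGB2HSV)
print("box all>40",rect(b&(z>40),W),"rim",rect(b&(abs(z-65)<4),W), "high",rect(b&(z>85),W))
for u in (290,300,318,335,345): print(u,[tuple(np.round(W[v,u][[0,2]]).astype(int)) if W[v,u,2]==W[v,u,2] else 0 for v in range(153,206,2)])
# lid plane from scene + top
for nm,A in (("top",W),("scene",S)):
    m=(A[...,2]>90)&(A[...,0]>400)&(A[...,0]<650)&(A[...,1]<-80)&(A[...,1]>-330)
    P=A[m]; 
    if len(P)<10: print(nm,len(P)); continue
    c=P.mean(0); n=np.linalg.svd(P-c)[2][2]; print(nm,len(P),np.round(c),np.round(n,3),"res",np.std((P-c)@n),"max z",np.percentile(P[:,2],[50,98,100]), P[:,:2].min(0),P[:,:2].max(0))
```

```text
table z -0.6819203632690005
chest top (471, [[517.0, 152.0], [655.0, 147.0], [664.0, 354.0], [525.0, 359.0]], array([207., 139.]), 87.65074157714844)
128 [0, 0, -1, -1, 0, 42, 42, 41, 48, 61, 56, 60, -1, -2, 0, 0, 4, 0, -1, -5, 0]
132 [24, 21, 20, 20, 12, 13, 15, 13, 44, 54, 60, 55, -3, 1, 2, -3, -1, 0, -3, 2, 2]
136 [32, 27, 28, 12, 14, 7, 12, 17, 42, 54, 58, 58, 54, -1, -1, -4, -4, -1, 0, -4, -2]
140 [28, 26, 33, 34, 15, 10, 16, 16, 5, 38, 56, 60, 58, 1, -4, -1, 0, -2, -3, 0, -3]
144 [34, 29, 26, 29, 29, 10, 13, 14, 13, 44, 59, 59, 62, 55, 0, 2, 1, 3, 1, 1, 5]
148 [26, 25, 30, 27, 27, 19, 11, 16, 10, 50, 46, 55, 57, 56, 0, -4, 1, -3, 0, -6, 0]
152 [31, 29, 30, 33, 24, 29, 13, 10, 15, 11, 40, 58, 55, 57, -1, -3, 5, -1, 0, 0, 0]
156 [21, 25, 41, 41, 43, 43, 45, 37, 44, 44, 39, 40, 57, 55, 51, -4, 2, 2, -1, -4, 1]
160 [58, 0, 0, -1, -4, -1, 6, -4, 41, 39, 48, 57, 57, 59, 0, -4, 0, 1, -1, -5, -1]
164 [62, 15, 13, 12, 9, 13, 10, 11, 14, 13, 13, 40, 59, 58, 51, 0, -3, -3, -3, -3, 0]
168 [62, 27, 23, 26, 29, 27, 27, 11, 12, 10, 14, 14, 41, 59, 57, 0, -1, 3, 2, -3, 3]
172 [65, 62, 26, 24, 
[... 5106 characters left out ...]
np.int64(585), np.int64(-2)), (np.int64(577), np.int64(5)), (np.int64(571), np.int64(-1)), (np.int64(564), np.int64(-1)), (np.int64(557), np.int64(-1)), (np.int64(550), np.int64(8)), (np.int64(544), np.int64(-8)), (np.int64(537), np.int64(3)), (np.int64(530), np.int64(-2)), (np.int64(524), np.int64(-5)), (np.int64(517), np.int64(-4))]
top 710 [ 624. -241.  156.] [-0.88   0.018 -0.475] res 1.771773033454668 max z [158.81751413 189.72876786 191.52348645] [ 600.86091205 -329.87648432] [ 649.97179239 -150.97734819]
scene 1653 [ 629. -248.  152.] [ 0.889 -0.023  0.458] res 1.4073507435858037 max z [152.6958388  187.58652777 189.26943864] [ 602.59337651 -329.99815256] [ 649.92385694 -150.5855014 ]
```

Request:
send_rows([
  [[0,0,-0.5,0.9,0],[0,0,-0.5,0.9,0],[0,0,-0.5,0.9,0],[0,0,-0.2,0,0],[0,0,0,0,0]],
])

```text
time_s: 0.52
ee_pos: [183.8, -545.8, 283.7]
ee_rot: [179.8, -0.1, 0.2]
force: [0.5, -0.6, -0.2]
gripper_width: 60.7
gripper_force: 0.0
```

Request:
send_rows([
  [[0.9,-0.55,0,0,0],[0.9,-0.55,0,0,0],[0.9,-0.55,0,0,0],[0.9,-0.55,0,0,0],[0.9,-0.55,0,0,0]],
])

```text
time_s: 0.93
ee_pos: [362.0, -434.4, 280.2]
ee_rot: [-179.9, 0.1, 0.2]
force: [0.2, -0.9, -0.5]
gripper_width: 27.4
gripper_force: 0.0
```

Request:
send_rows([
  [[0.9,-0.55,0,0,0],[0.9,-0.55,0,0,0],[0.9,-0.55,0,0,0],[0.9,-0.55,0,0,0],[0.9,-0.55,0,0,0]],
])

```text
time_s: 1.35
ee_pos: [539.8, -325.6, 280.1]
ee_rot: [-179.9, 0.2, 0.2]
force: [-0.0, -1.3, 0.5]
gripper_width: 0.5
gripper_force: 0.0
```

Request:
send_rows([
  [[0.9,-0.55,0,0,0],[0.9,-0.55,0,0,0],[0.9,-0.55,0,0,0],[0,0,0,0,0]],
])

```text
time_s: 1.68
ee_pos: [650.6, -256.7, 277.8]
ee_rot: [-179.7, 0.0, 0.6]
force: [-0.8, -0.1, -0.1]
gripper_width: 0.7
gripper_force: 0.0
```

Request:
send_rows([
  [[0.55,-0.25,0,0,0],[0,0,0.9,0,0],[0,0,0.9,0,0],[0,0,0.9,0,0],[0,0,0,0,0]],
])

```text
time_s: 2.1
ee_pos: [662.0, -250.0, 163.2]
ee_rot: [-179.6, 1.0, 0.2]
force: [-1.6, 0.3, -1.7]
gripper_width: 0.3
gripper_force: 0.0
```

Request:
send_rows([
  [[-0.25,0,-0.1,0,0],[-0.25,0,-0.1,0,0],[-0.25,0,0,0,0],[-0.25,0,0.1,0,0],[-0.2,0,0.1,0,0]],
])

```text
time_s: 2.52
ee_pos: [620.1, -253.2, 179.1]
ee_rot: [179.8, -0.5, 0.1]
force: [0.4, 0.3, 1.8]
gripper_width: 0.3
gripper_force: 0.7
```

Request:
send_rows([
  [[0,0,0,0,0],[0,0,0,0,0]],
])

```text
time_s: 2.68
ee_pos: [619.8, -253.0, 177.5]
ee_rot: [179.9, -0.3, 0.0]
force: [0.1, 0.9, 0.0]
gripper_width: 0.5
gripper_force: 0.0
```

Run:
```python
from h import *
s=env.state();print(s["ee_pos"],s["force"])
f=env.grab_frame("scene"); A=cloud(f); cv2.imwrite("pics/scene1.png",f["pixels"][100:300,150:350][...,::-1].repeat(2,0).repeat(2,1))
B=cloud(env.grab_frame("top"))
for A in(A,B):
    for y0 in(-335,-205):
        m=(A[...,2]>85)&(A[...,2]<200)&(A[...,0]>500)&(A[...,0]<670)&(A[...,1]>y0)&(A[...,1]<y0+45)
        P=A[m]
        if len(P)>10:
            c=np.median(P,0);n=np.linalg.svd(P-P.mean(0))[2][2];print(len(P),np.round(c),np.round(n,3),np.degrees(np.arctan2(abs(n[0]),abs(n[2]))))
```

```text
[ 619.83828792 -252.95725536  177.52220848] [0.14019749 0.88925336 0.03276505]
641 [ 626. -313.  138.] [-0.843  0.019 -0.537] 57.4873790650676
393 [ 637. -183.  125.] [-0.847  0.02  -0.531] 57.92659768012148
48 [ 593. -320.  179.] [0.821 0.052 0.568] 55.31733461492944
91 [ 626. -168.  141.] [ 0.828 -0.116  0.549] 56.47758136362997
```

View pics/scene1.png

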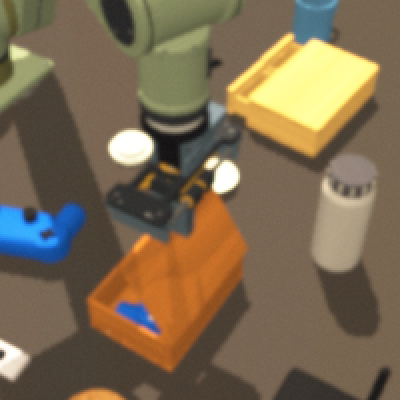

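The lid has begun to tip, from 62° to about 57.5°, with the closed fingertips behind it near its upper edge; in the 2x crop they sit at about (185,215). I'll go on along the arc.

Request:
send_rows([
  [[-0.1,0,0.2,0,0],[-0.12,0,0.22,0,0],[-0.18,0,0.16,0,0],[-0.19,0,0.17,0,0],[0,0,0,0,0]],
])

```text
time_s: 3.2
ee_pos: [593.4, -251.6, 141.5]
ee_rot: [-179.9, 0.3, 0.0]
force: [-0.2, 0.4, -0.9]
gripper_width: 0.5
gripper_force: 0.0
```

Request:
send_rows([
  [[-0.13,0,0.14,0,0],[-0.13,0,0.14,0,0],[-0.13,0,0.22,0,0],[-0.12,0,0.22,0,0],[0,0,0,0,0]],
])

```text
time_s: 3.62
ee_pos: [573.0, -251.6, 112.7]
ee_rot: [-179.9, 0.3, 0.0]
force: [-0.5, 0.3, -0.2]
gripper_width: 0.7
gripper_force: 0.0
```

Request:
send_rows([
  [[-0.08,0,0.24,0,0],[-0.08,0,0.24,0,0],[-0.04,0,0.24,0,0],[-0.04,0,0.2,0,0],[0,0,0,0,0]],
])

```text
time_s: 4.03
ee_pos: [564.3, -251.7, 75.9]
ee_rot: [-179.9, 0.2, 0.0]
force: [0.3, -0.1, -0.3]
gripper_width: 0.5
gripper_force: 0.0
```

Request:
send_rows([
  [[0,0,0.05,0,0],[0,0,0.05,0,0],[0,0,0.05,0,0],[0,0,0,0,0]],
])

```text
time_s: 4.37
ee_pos: [566.0, -252.2, 73.3]
ee_rot: [180.0, -0.0, 0.1]
force: [-2.4, 0.8, 3.9]
gripper_width: 0.2
gripper_force: 2.2
```

Request:
send_rows([
  [[0,0,0.08,0,0],[0,0,0,0,0]],
])

```text
time_s: 4.53
ee_pos: [566.0, -252.3, 73.1]
ee_rot: [179.9, -0.1, 0.1]
force: [-6.7, 2.7, 19.7]
gripper_width: 0.3
gripper_force: 10.0
```

Request:
send_rows([
  [[0,0,-0.5,0,0],[0,0,-1,0,0],[-0.5,0,-1,0,0],[-1,-0.5,-0.5,0,0],[-1,-1,0,0,0]],
])

```text
time_s: 4.95
ee_pos: [486.0, -208.4, 188.2]
ee_rot: [179.7, -0.6, -0.1]
force: [0.6, 1.0, -0.6]
gripper_width: 0.8
gripper_force: 0.0
```

Request:
send_rows([
  [[-0.2,-0.9,0,0,0],[-0.2,-0.9,0,0,0],[-0.2,-0.9,0,0,0],[-0.2,-0.9,0,0,0],[-0.2,-0.9,0,0,0]],
])

```text
time_s: 5.37
ee_pos: [443.1, -24.4, 183.9]
ee_rot: [180.0, -0.1, 0.0]
force: [0.5, 0.4, -0.3]
gripper_width: 0.6
gripper_force: 0.0
```

Request:
send_rows([
  [[-0.2,-0.9,0,0,0],[-0.2,-0.9,0,0,0],[-0.2,-0.9,0,0,0],[-0.2,-0.9,0,0,0],[0,0,0,0,0]],
])

```text
time_s: 5.78
ee_pos: [410.2, 123.3, 183.9]
ee_rot: [-179.8, -0.0, 0.4]
force: [0.1, -0.2, 0.4]
gripper_width: 0.1
gripper_force: 0.0
```

Run:
```python
from h import *
print(env.state()["ee_pos"])
t=np.load("top0.npz")["W"]
from h import *
A=cloud(env.grab_frame("scene"))
m=(A[...,2]>40)&(A[...,0]>500)&(A[...,0]<690)&(A[...,1]>-345)&(A[...,1]<-140);print("lid z",np.percentile(A[m][:,2],[5,50,95,99]))
# drawer front top rims in first top view
z=t[...,2]
for n,c in(("left",slice(132,155)),("right",slice(164,190))):
    m=np.zeros(z.shape,bool);m[210:226,c]=1
    P=t[m&(z>50)]; print(n,np.round(P[:,:2].min(0)),np.round(P[:,:2].max(0)),np.round(np.polyfit(P[:,1],P[:,0],1),3),len(P))
```

```text
[410.24472857 123.26159288 183.85399297]
lid z [50.18099513 71.69962321 74.35944347 75.33659419]
left [473. 268.] [487. 343.] [9.00000e-02 4.51621e+02] 77
right [460. 155.] [477. 238.] [1.21000e-01 4.44758e+02] 74
```

The lid is flat: median height 72 mm, and its top when shut should be 73 mm. The chest's yaw is about -0.08 rad, so I'll turn the tool to match.

Request:
send_rows([
  [[0,-0.9,0,0.35,0],[0,-0.9,0.5,0.35,0],[0,0,0.9,0,0],[0,0,0.9,0,0],[0,0,0.9,0,0]],
])

```text
time_s: 6.25
ee_pos: [413.9, 189.8, 54.6]
ee_rot: [-180.0, -0.1, -4.7]
force: [0.2, 0.6, -1.0]
gripper_width: 0.1
gripper_force: 0.0
```

Request:
send_rows([
  [[0,0,0.5,0,0],[0,0,0,0,0]],
])

```text
time_s: 6.42
ee_pos: [410.4, 187.8, 31.8]
ee_rot: [179.7, 0.4, -4.8]
force: [-0.3, 0.1, 0.6]
gripper_width: 0.2
gripper_force: 0.0
```

Request:
send_rows([
  [[0.35,-0.3,0,0,0],[0.35,0,0,0,0],[0.35,0,0,0,0],[0.35,0,0,0,0],[0.35,0,0,0,0]],
])

```text
time_s: 6.83
ee_pos: [484.5, 195.7, 36.8]
ee_rot: [-180.0, 0.0, -4.9]
force: [-9.9, 5.2, 4.0]
gripper_width: 0.5
gripper_force: 18.3
```

Request:
send_rows([
  [[0.15,0,0,0,0],[0.1,0,0,0,0],[0.1,0,0,0,0],[0,0,0,0,0]],
])

```text
time_s: 7.17
ee_pos: [484.0, 195.5, 36.8]
ee_rot: [179.9, 1.7, -5.1]
force: [-35.0, 13.1, 25.7]
gripper_width: 0.4
gripper_force: 18.3
```

Request:
send_rows([
  [[-0.8,0,0,0,0],[-0.9,0,0,0,0],[0,-0.9,0,0,0],[0,-0.9,0,0,0],[0,-0.9,0,0,0]],
])

```text
time_s: 7.58
ee_pos: [439.8, 309.0, 37.5]
ee_rot: [-179.9, -0.2, -4.9]
force: [0.9, -0.0, 0.5]
gripper_width: 0.2
gripper_force: 0.0
```

Run:
```python
from h import *
f=env.grab_frame("top");cv2.imwrite("pics/top2.png",cv2.resize(f["pixels"][140:260,80:360][...,::-1],None,fx=2.8,fy=2.8))
s=env.state();print(s["ee_pos"],s["force"])
```

```text
[442.77523356 316.2479193   38.14923067] [2.77102683 7.0527747  0.97489782]
```

View pics/top2.png

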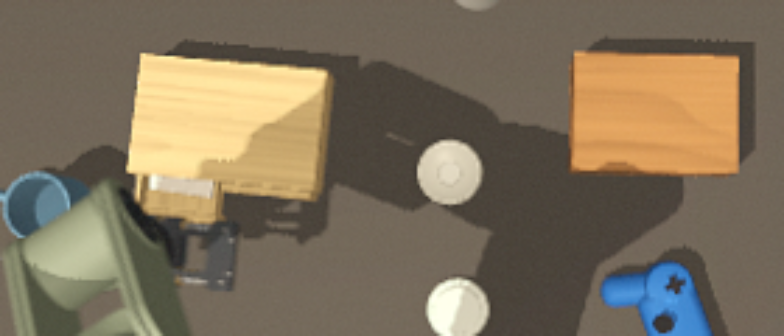

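The crop shows the lid shut flat at about (655,112) and the right drawer flush at about (270,192). The left drawer is still out at about (180,200), with the gripper in front of it. Next I push the left one.

Request:
send_rows([
  [[0.25,0.1,0,0,0],[0.25,0,0,0,0],[0.25,0,0,0,0],[0.25,0,0,0,0],[0.2,0,0,0,0]],
])

```text
time_s: 8.05
ee_pos: [487.9, 299.0, 35.7]
ee_rot: [180.0, -0.0, -4.9]
force: [-2.0, 0.9, 2.0]
gripper_width: 0.1
gripper_force: 0.9
```

Request:
send_rows([
  [[0.1,0,0,0,0],[0.1,0,0,0,0],[0,0,0,0,0]],
])

```text
time_s: 8.3
ee_pos: [494.2, 298.9, 35.1]
ee_rot: [179.9, 0.1, -4.8]
force: [-1.4, -1.2, 0.6]
gripper_width: 0.3
gripper_force: 0.8
```

Not yet at the stop.

Request:
send_rows([
  [[0.1,0,0,0,0],[0.1,0,0,0,0],[0,0,0,0,0]],
])

```text
time_s: 8.55
ee_pos: [494.4, 298.7, 35.2]
ee_rot: [179.8, 0.9, -4.9]
force: [-20.8, 3.8, 13.6]
gripper_width: 0.4
gripper_force: 10.6
```

Request:
send_rows([
  [[-0.8,0,0,0,0],[-0.9,0,0,0,0],[-0.9,0,-0.9,0,0],[-0.5,0,-0.9,0,0],[0,0,-0.9,0,0]],
])

```text
time_s: 8.97
ee_pos: [380.8, 307.8, 137.0]
ee_rot: [179.8, 0.2, -4.6]
force: [1.4, 0.8, -0.2]
gripper_width: 0.5
gripper_force: 0.0
```

Request:
send_rows([
  [[0,0,0,0,0],[0,0,0,0,0]],
])

```text
time_s: 9.13
ee_pos: [386.7, 310.1, 139.2]
ee_rot: [-179.8, -0.3, -4.7]
force: [-1.0, -1.3, 0.2]
gripper_width: 0.3
gripper_force: 0.0
```

Run:
```python
from h import *
s=env.state();print(s["ee_pos"],s["force"])
f=env.grab_frame("top");W=cloud(f);z=W[...,2]
cv2.imwrite("pics/top3.png",cv2.resize(f["pixels"][140:260,80:360][...,::-1],None,fx=2.8,fy=2.8))
m=np.zeros(z.shape,bool);m[150:228,118:205]=1;m&=(z>50)&(z<75)
P=W[m]
for y in range(155,355,15):
    q=P[abs(P[:,1]-y)<8]
    if len(q):print(y,np.round(q[:,0].min()),end="; ")
m=(z>40)&(W[...,0]>500)&(W[...,0]<690)&(W[...,1]>-345)&(W[...,1]<-140)
q=W[m];print("\nlid",[float(np.median(q[abs(q[:,0]-x)<10][:,2])) for x in(545,600,650)])
```

```text
[386.69390827 310.06822023 139.15462668] [-0.95965989 -1.27506379  0.16224039]
155 496.0; 170 499.0; 185 499.0; 200 499.0; 215 502.0; 230 506.0; 245 506.0; 260 506.0; 275 509.0; 290 509.0; 305 509.0; 320 512.0; 335 515.0; 350 516.0; 
lid [72.04099880372155, 71.7749595301982, 71.58833215654067]
```

View pics/top3.png

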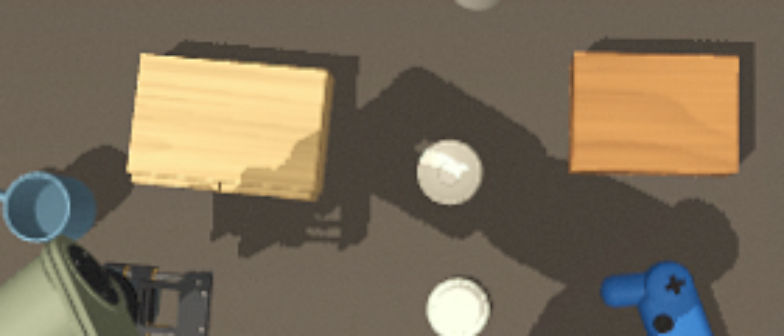

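Both drawer fronts are in one line, from (132,180) to (318,195). The lid is level at 72 mm and nothing else has moved, so I'm handing in.

```bash
python3 -c "
from h import *
print(env.job_done())"
```

```text
the job is handed in; nothing more can be done
None
```

Both drawers are pushed home and the lid is tipped shut without slamming, the other things look unmoved in the pictures, and the job is handed in; no verdict came back.

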